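# Build a plate pile on the anvil and hold the hardness probe on its ring mark

## Robot

A 6-joint arm with a two-finger parallel gripper is mounted at the origin on the work surface. World frame = base frame: x ahead of the robot, y to its left, z up, the work surface at z = 0. Lengths are in m, angles in rad, forces in N, time in s.
With the tool pointing down it reaches from about 0.275 to 0.825 m from the base axis. Payload 4.9 kg.
Tool frame: the origin (TCP) lies midway between the tips of the shut fingers; the grasp point (between the pads) lies 19 mm behind it (grip_point_offset is the distance from the TCP to the grasp point, in m); z points along the fingers, x is the direction in which the jaws open and shut, and the axes are right-handed (so a half turn about z gives the same grasp; the last joint's range is limited). The gripper opens to 85 mm and grips with 20 to 120 N. Pads are 22 mm wide; open, the fingers measure 114 mm over their backs; the gripper's body (76 mm by 85 mm) begins 54 mm behind the grasp point. The pads swing forward as they close: fully open they stand 13 mm farther back than shut.
Start: joints at [-1.305, 0.326, -0.193, 1.052, 0, 1.437], TCP at [0.214, -0.507, 0.201] pointing down, gripper open.
Joint ranges: [-2.65, 2.65], [-0.97, 1.79], [-1.3, 1.35], [-1.93, 2.1], [-1.47, 1.37], [-3.14, 3.14]. Speed limits (rad/s): [2.57, 2.57, 3.14, 3.14, 3.14, 3.14].

## Interface

Orientations are given as a rotation vector (axis times angle).
In Python, from cell import * gives the robot as it stands. Calls block until the motion is done:
- movep(position, orientation): joint-space move of the TCP to a pose.
- move_l(position, velocity=0.15, rot=None, until_force=None): straight line of the TCP; rot=None keeps the orientation; velocity is the mean speed in m/s. With until_force (N) it stops when the force on the tool has changed by that much, and returns True; else False.
- set_joints(angles): joint-space move.
- let_go() and grab(newtons=None): open the fingers fully, or close them until they stop; newtons is the grip in N (None keeps the last).
- sleep(seconds).
- ik(position, orientation): joint angles nearest the present ones, or None.
- get_state(): the state.
- grab_frame(name): name is "scene" or "side" or "wrist"; returns a dict with "img" (384x512x3 uint8, red, green, blue), "fx", "fy", "cx", "cy" (pixels), "cam_to_world" (4x4, takes a point from camera to world coordinates); the wrist camera has in their place "T_tool_cam" (4x4, takes a point from camera to tool coordinates, whose origin is the TCP and whose axes are the tool frame's). Camera axes: x right, y down, z forward; pixel columns grow to the right and rows downward; lengths in m; the calibration is good to about 2 mm. A picture is of the moment at which its call begins: read the wrist's pose just before it. There is no depth.
A pose or a line that the arm cannot do raises MotionError and nothing moves.
- sign_off(): hands the job in, once; it reports no verdict.
Trained networks look in the newest picture that a camera, given by its name, has taken for a name from the list of things; names that differ only in an ending like _2 or _b are one class to them, and where a whole thing is asked for, a point or a joint stands for the part that bears it (a point fixed in the world has none). Each returns a list of dicts, best first, with "score" (0 to 1); they miss things now and then, are a little off and sometimes report something else, mostly with a low value. They report only what shows in the picture. A call takes as long as a camera call. They do not tell look-alikes from the thing itself.
- spot_in(camera, name): "centre" ([column, row] in pixels, amid what is visible of it).
- silhouettes(camera, name): "mask" (384x512 bool, what is visible of it) and "centre" ([column, row] in pixels, amid what is visible of it).
- tip_of(camera, name): "centre" ([column, row] in pixels: a listed point, or the origin of a listed thing).
The state is a dict: "clock": time; "q": joint angles; "joint_velocities": joint speeds; "tau": joint torques, N m; "position": TCP position; "eef_rot": TCP orientation; "contact_force": force on the tool from outside, world axes, zero at the start; "wrist_torque": the same for the moment, N m; "finger_gap": opening from 0.0 (shut) to 1.0 (fully open).
Only numpy, scipy, OpenCV 4.12 (cv2) and the standard library are available. Lean on these libraries where they do the work, as an engineer would, in place of code of your own. Each camera call takes 0.05 s, during which the arm holds its last target.

## Task

At the goods-in bench, put the drilled plate squarely on the fixed anvil block, then the ring-marked plate, mark upward, squarely on top of it, so that all edges line up, and let go of them. Then take the leaning hardness probe out of its holder and hold it upright with its spring tip inside the ring mark, pressed lightly so that the tip goes in about half of its travel and never up to its stop; finish while still holding it there. Leave the other things on the bench where they are.

Things in the scene. Friction and masses are not known exactly. Their poses are not given: they have to be found in the camera images.
- anvil_top (a point): Centre of the top face of the fixed anvil: a dark steel block 100 x 56 mm, its top 50 mm above the bench, on a grey foot 130 x 86 mm and 10 mm high. x runs along the 100 mm side, z up. It cannot move.
- drilled_plate_center (a point): Centre (half-way up) of the drilled plate: a loose bare steel plate 100 x 56 x 12 mm, about 0.45 kg, with two 16 mm through holes 32 mm either side of the centre along its long side. x along the 100 mm side, z up. Starts flat on the bench; a half turn makes no difference.
- ring_plate_center (a point): Centre (half-way up) of the ring-marked plate: a loose bare steel plate 100 x 56 x 12 mm, about 0.5 kg, no holes, with one dark scribed ring on its upper face. x along the 100 mm side towards the ring's end, z up. Starts flat on the bench, mark upward; it may be laid either way round.
- ring_mark (a point): Centre of the scribed ring, 16 mm across, on the upper face of the ring-marked plate, 25 mm from the plate's centre along its +x. Moves with the plate.
- probe_grip (a point): Hardness probe's grip point, on its axis in the black handle. z runs along the probe, tip to handle end. 0.15 kg. Along z from here: handle dia 26 mm from -40 to +34, collar dia 38 mm from -46 to -40, body dia 22 mm from -96 to -46, 8 mm spring tip down to -112 mm. Starts leaning 20 degrees in the holder, collar on the sleeve's mouth; draw it out along its own axis by at least 75 mm.
- probe_tip (a point): Lowest point of the probe's rounded spring tip, 112 mm from the grip point along the probe's axis when not pressed. Same axes as the probe.
- plunger (a joint): How far the spring tip is pressed into the probe: 0 = fully out, 0.010 m = at its stop. Spring: about 1 N to start moving, 2.8 N at half travel (5 mm), 4.5 N at the stop.
- ring_plate: The ring-marked plate, origin at the centre of its underside.
- drilled_plate: The drilled plate, origin at the centre of its underside.
- probe: The probe, origin on its axis at the lower end of the 22 mm body, 96 mm below the grip point along the probe.
- holder: The fixed grey plastic probe holder: base 100 x 80 x 12 mm with a square sleeve (28 mm inside, 40 mm outside, 45 mm long) leaning 20 degrees towards the holder's -x; origin at the centre of its underside, z up. The middle of the sleeve's mouth is about 17 mm towards -x and 86 mm up.
Mind the look-alikes: they are no part of the job. What is shaped like the part that bears anvil_top but pink or turquoise is not meant.

How it is judged:
By the outcome, as a careful person would: the job done as asked, in the order asked, and still so for the second after the job is handed in, while the arm keeps its last pose, push and grip.
It also fails if it takes over 61 s, if anything falls off the work surface, if the arm or the gripper's body presses on something with over 40 N, if the wrist force passes 120 N, or if a joint passes its speed limit or range.

## Working session

There is one attempt and no reset: what is moved stays moved. The work goes in short steps, each a Python script; the robot and the scene stay as the last script left them, time stands still between calls to the robot, and variables do not carry over. Pictures are saved under pics/ and viewed, and the job is handed in when it is done.

```bash
mkdir -p pics; ls; cat > h.py <<'E'
from cell import *
import numpy as np, cv2
from scipy.spatial.transform import Rotation as R
def save(cam,name):
    f=grab_frame(cam); cv2.imwrite('pics/'+name,cv2.cvtColor(f["img"],cv2.COLOR_RGB2BGR)); return f
def T_tool(s):
    T=np.eye(4);T[:3,:3]=R.from_rotvec(s["eef_rot"]).as_matrix();T[:3,3]=s["position"];return T
def campose(f,s=None):
    return np.array(f["cam_to_world"]) if "cam_to_world" in f else T_tool(s)@np.array(f["T_tool_cam"])
def ray(f,C,px,z):
    d=C[:3,:3]@np.array([(px[0]-f["cx"])/f["fx"],(px[1]-f["cy"])/f["fy"],1]);o=C[:3,3]
    return o+d*(z-o[2])/d[2]
def proj(f,C,p):
    c=C[:3,:3].T@(np.array(p)-C[:3,3]);return np.array([f["fx"]*c[0]/c[2]+f["cx"],f["fy"]*c[1]/c[2]+f["cy"]])
E
python3 - <<'E'
from h import *
s=get_state();print(s)
for c in ["scene","side","wrist"]:
    f=save(c,c+"0.png"); C=campose(f,s);print(c,f["fx"],f["cx"],f["cy"],C.round(3).tolist())
    for n in ["anvil_top","drilled_plate_center","ring_plate_center","ring_mark","probe_grip","probe_tip","holder"]:
        print(n,[(np.round(d["centre"],1).tolist(),round(d["score"],2)) for d in tip_of(c,n)][:4])
E
```

```text
pics
{'clock': 0.0, 'q': array([-1.30521990e+00,  3.26945191e-01, -1.93579471e-01,  1.05200607e+00,
        1.68325055e-05,  1.43659187e+00]), 'joint_velocities': array([ 1.09746872e-03,  7.10901069e-04, -8.62222354e-05,  1.83183505e-03,
        5.91027149e-04, -6.85113487e-04]), 'tau': array([-5.80736560e-04, -4.43394005e+01,  2.62445945e+01,  1.53428852e-02,
       -1.26088025e-04, -1.05433111e-05]), 'position': array([ 0.21391509, -0.50600895,  0.20060285]), 'eef_rot': array([-2.61733870e+00,  1.73547598e+00,  2.03055963e-03]), 'contact_force': array([ 0.47306808, -0.15699528, -0.69035746]), 'wrist_torque': array([ 0.01201396, -0.03676816, -0.01134597]), 'finger_gap': 1.0039515896509343}
scene 437.2773547878696 262.9933519354866 188.13011767698117 [[0.072, 0.739, -0.669, 1.471], [0.997, -0.045, 0.058, -0.049], [0.013, -0.672, -0.741, 1.155], [0.0, 0.0, 0.0, 1.0]]
anvil_top [([273.0, 195.1], 0.91), ([394.7, 187.9], 0.85), ([235.2, 166.3], 0.76)]
drilled_plate_center [([126.3, 217.1], 0.79)]
ring_plate_center [([182.3, 199.0], 0.9)]
ring_mark [([186.7, 199.5], 0.77)]
probe_grip [([351.0, 176.8], 0.74)]
probe_tip []
holder [([350.4, 207.5], 0.72)]
side 403.64968605619003 254.92578064374285 199.47841832044026 [[-0.968, -0.146, 0.202, 0.261], [-0.25, 0.566, -0.785, 0.919], [0.0, -0.811, -0.585, 0.753], [0.0, 0.0, 0.0, 1.0]]
anvil_top [([193.9, 347.6], 0.92), ([248.1, 219.0], 0.83), ([310.2, 205.5], 0.74)]
drilled_plate_center [([270.8, 150.0], 0.68)]
ring_plate_center [([286.7, 175.7], 0.81)]
ring_mark [([282.6, 173.8], 0.75)]
probe_grip [([212.0, 260.2], 0.64), ([268.8, 149.1], 0.61)]
probe_tip []
holder [([204.0, 296.6], 0.78)]
wrist 294.3087787415644 251.38767943130583 191.25212571424552 [[0.39, -0.878, -0.276, 0.286], [-0.921, -0.373, -0.114, -0.476], [-0.003, 0.298, -0.954, 0.373], [0.0, 0.0, 0.0, 1.0]]
anvil_top []
drilled_plate_center []
ring_plate_center []
ring_mark []
probe_grip []
probe_tip []
holder []
```

View pics/scene0.png

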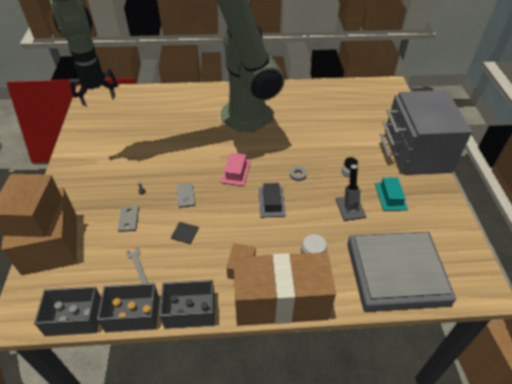

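View pics/side0.png

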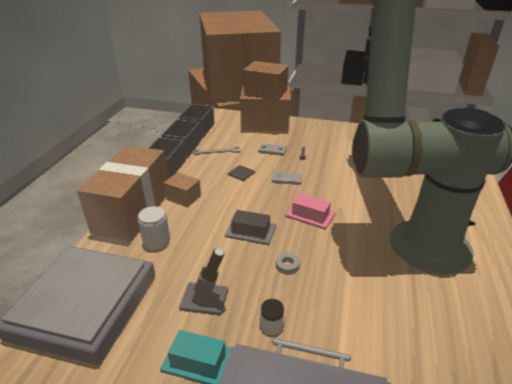

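View pics/wrist0.png

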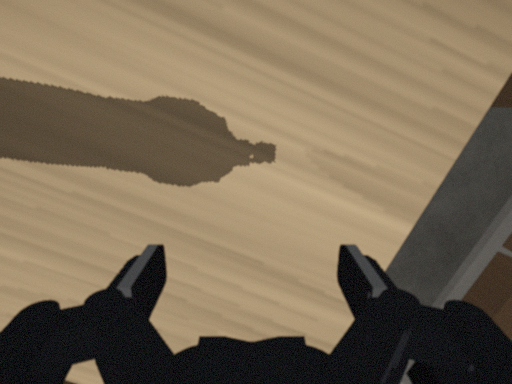

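The scene view shows the dark anvil at (272,196), the drilled plate at (128,218), the ring plate at (185,195), and the holder with the probe at (351,190). The pink and turquoise blocks and the flat dark tile at (185,233) are look-alikes. The wrist sees only bare bench. I'll triangulate next.

```bash
python3 - <<'E'
from h import *
fs=grab_frame("scene");fd=grab_frame("side");Cs=campose(fs);Cd=campose(fd)
for n,a,b,z in [("anvil",(273,195.1),(248.1,219),.05),("drill",(126.3,217.1),(270.8,150),.006),("ring",(182.3,199),(286.7,175.7),.006),("mark",(186.7,199.5),(282.6,173.8),.012),("hold",(350.4,207.5),(204,296.6),0),("grip",(351,176.8),(212,260.2),None)]:
    if z is not None: print(n,ray(fs,Cs,a,z).round(4),ray(fd,Cd,b,z).round(4))
    else:
        for z in (.15,.16,.17,.18): print(n,z,ray(fs,Cs,a,z).round(4),ray(fd,Cd,b,z).round(4))
s=get_state();f=grab_frame("wrist");print(np.array(f["T_tool_cam"]).round(4))
for nm,f in (("scene",fs),("side",fd)):
    im=cv2.cvtColor(f["img"],cv2.COLOR_RGB2BGR)
    if nm=="scene": c=im[150:250,100:400]
    else: c=im[130:330,170:350]
    c=cv2.resize(c,None,fx=2.6 if nm=="scene" else 3,fy=2.6 if nm=="scene" else 3,interpolation=cv2.INTER_CUBIC)
    cv2.imwrite(f"pics/crop_{nm}.png",c)
E
```

```text
anvil [0.5055 0.0691 0.05  ] [0.4988 0.0707 0.05  ]
drill [ 0.5345 -0.4226  0.006 ] [ 0.5407 -0.4104  0.006 ]
ring [ 0.4659 -0.2411  0.006 ] [ 0.4478 -0.2462  0.006 ]
mark [ 0.4744 -0.2249  0.012 ] [ 0.4623 -0.2453  0.012 ]
hold [0.5347 0.3354 0.    ] [0.5397 0.3235 0.    ]
grip 0.15 [0.5306 0.3137 0.15  ] [0.5021 0.3451 0.15  ]
grip 0.16 [0.54   0.3101 0.16  ] [0.4981 0.3546 0.16  ]
grip 0.17 [0.5493 0.3064 0.17  ] [0.4941 0.3641 0.17  ]
grip 0.18 [0.5587 0.3028 0.18  ] [0.4901 0.3737 0.18  ]
[[ 1.000e+00  1.300e-03 -9.000e-04 -0.000e+00]
 [-1.000e-03  9.543e-01  2.987e-01 -7.790e-02]
 [ 1.200e-03 -2.987e-01  9.543e-01 -1.726e-01]
 [ 0.000e+00  0.000e+00  0.000e+00  1.000e+00]]
```

View pics/crop_scene.png

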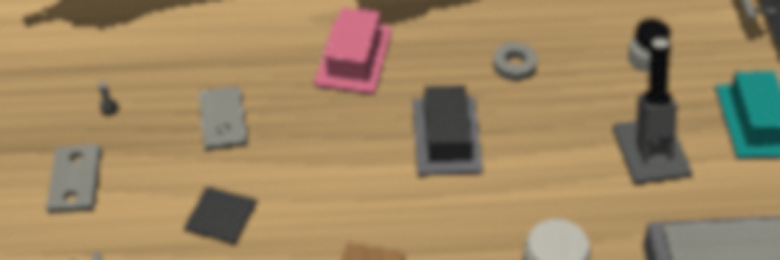

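View pics/crop_side.png

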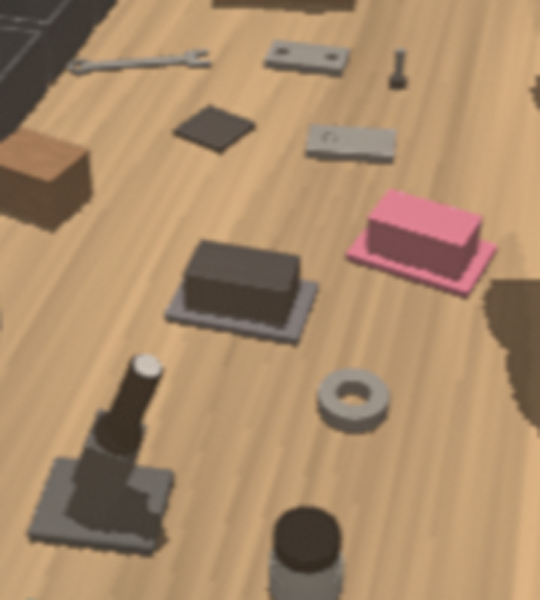

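Both views agree roughly: anvil ≈ (0.502, 0.070), drilled plate ≈ (0.537, -0.417), ring plate ≈ (0.457, -0.244) with its ring toward +x, holder ≈ (0.537, 0.33). The long sides run near x. Next I'll look at each from the same relative wrist pose, so that calibration errors cancel.

```bash
python3 - <<'E'
from h import *
import pickle
Rm=np.array([[0,1,0],[1,0,0],[0,0,-1.]])  # tool x=+Y, y=+X
Rm2=np.array([[0,-1,0],[-1,0,0],[0,0,-1.]])
for M in (Rm,Rm2):
    for p in ((.537,-.417,.15),(.457,-.244,.15),(.502,.07,.19)):
        q=ik(p,R.from_matrix(M).as_rotvec()); print(None if q is None else np.round(q,2))
E
```

```text
[-0.77  0.6   0.12  1.08  0.   -0.77]
[-0.63  0.31 -0.36  0.91  0.   -0.63]
[-0.01  0.26 -0.32  0.99  0.   -0.01]
[-0.77  0.6   0.12  1.08  0.    2.37]
[-0.63  0.31 -0.36  0.91  0.    2.51]
[-0.01  0.26 -0.32  0.99  0.    3.13]
```

```bash
python3 - <<'E'
from h import *
import pickle
rv=R.from_matrix(np.array([[0,1,0],[1,0,0],[0,0,-1.]])).as_rotvec()
D={}
for n,p,names in (("drill",(.537,-.417,.142),["drilled_plate"]),("ring",(.457,-.244,.142),["ring_plate","ring_mark"]),("anvil",(.502,.07,.18),["anvil_top"])):
    movep(p,rv); sleep(.15)
    s=get_state(); f=save("wrist",n+"1.png"); D[n]=(s,f)
    for m in names:
        t=tip_of("wrist",m); print(m,[(np.round(d["centre"],1).tolist(),round(d["score"],2)) for d in t][:3])
    print(s["clock"],np.round(s["position"],4),np.round(s["joint_velocities"],3).max())
pickle.dump(D,open("views.pkl","wb"))
E
```

```text
drilled_plate [([254.2, 175.9], 0.85)]
3.4083 [ 0.5366 -0.4175  0.1422] 0.001
ring_plate [([264.1, 161.4], 0.59)]
ring_mark []
4.4417 [ 0.4581 -0.2457  0.1422] 0.004
anvil_top [([249.9, 167.5], 0.8)]
5.9583 [0.5021 0.0688 0.1798] 0.002
```

```bash
python3 -c "
import cv2,numpy as np
a=[cv2.imread('pics/%s1.png'%n)[60:330,110:400] for n in('drill','ring','anvil')]
cv2.imwrite('pics/m1.png',cv2.resize(np.hstack(a),(800,248)))
[cv2.imwrite('pics/%s1b.png'%n,cv2.resize(x,None,fx=2.2,fy=2.2)) for n,x in zip(('drill','ring','anvil'),a)]"
```

```text
(no output)
```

View pics/m1.png

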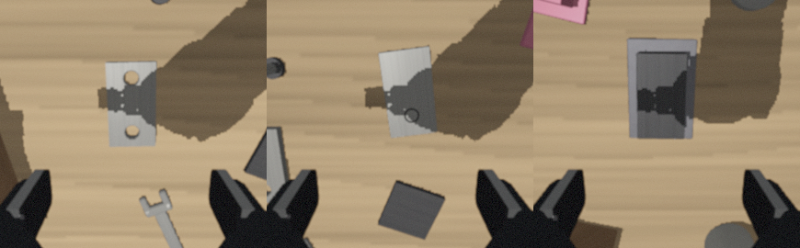

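View pics/anvil1b.png

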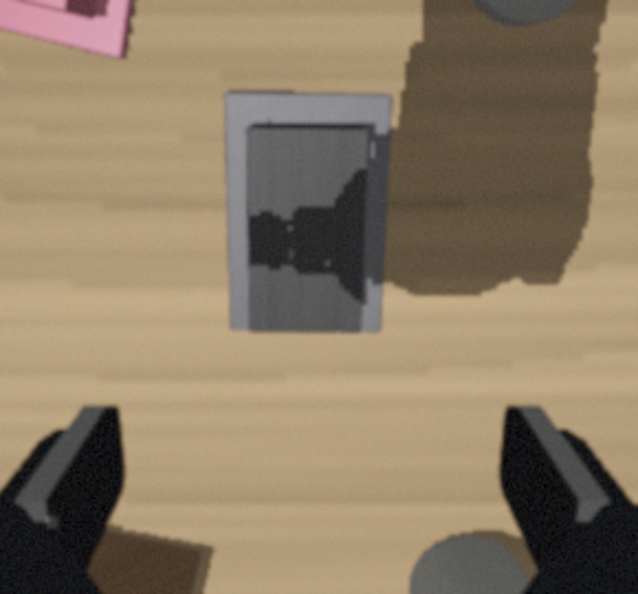

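View pics/ring1b.png

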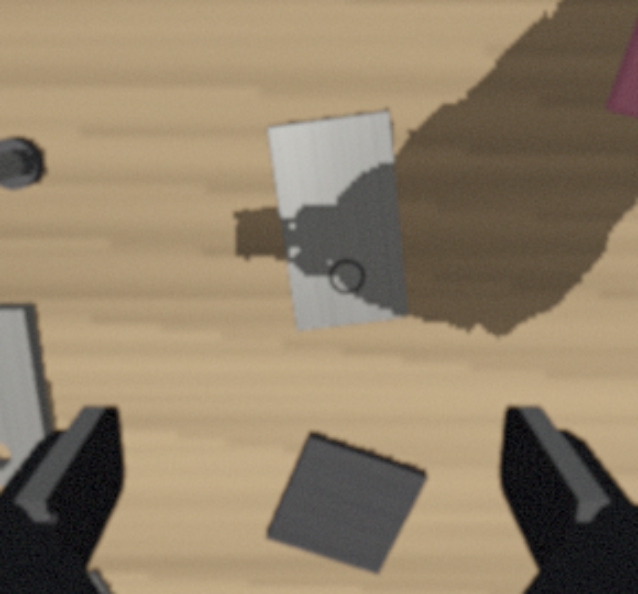

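```bash
cat > fit.py <<'E'
from h import *
from scipy.optimize import least_squares
from scipy.ndimage import map_coordinates, gaussian_filter1d
def rect(p,z,L=.1,W=.056):
    c,s=np.cos(p[2]),np.sin(p[2]);o=[]
    for a,b in((1,1),(1,-1),(-1,-1),(-1,1)):
        u,v=a*L/2,b*W/2;o.append([p[0]+c*u-s*v,p[1]+s*u+c*v,z])
    return np.array(o)
def fit(f,C,p,z,L=.1,W=.056,rng=(7,4,3),mw=1):
    im=f["img"].astype(float);p=np.array(p,float)
    for r in list(rng)*2:
        X=rect(p,z,L,W);px=np.array([proj(f,C,x) for x in X]);obs=[]
        cen=px.mean(0)
        for k in range(4):
            a,b=px[k],px[(k+1)%4];d=(b-a)/np.linalg.norm(b-a);n=np.array([-d[1],d[0]])
            if n@(a-cen)<0:n=-n
            ts=np.arange(-r-2,r+2.01,.25)
            for t in np.linspace(.08,.92,30):
                q=a+(b-a)*t;P=q[:,None]+n[:,None]*ts
                g=0
                for c in range(3):
                    v=map_coordinates(im[:,:,c],[P[1],P[0]],order=1)
                    g=g+np.abs(gaussian_filter1d(v,3,order=1))
                g[np.abs(ts)>r]=0
                i=g.argmax()
                if g[i]>6 and abs(ts[i])<r: obs.append((k,t,n,q+n*ts[i]))
        def res(p):
            px=np.array([proj(f,C,x) for x in rect(p,z,L,W)])
            return [n@(px[k]+(px[(k+1)%4]-px[k])*t-o) for k,t,n,o in obs]
        s=least_squares(res,p,loss="soft_l1",f_scale=.4);p=s.x
    rr=np.array(res(p)); ed=[(int(k),sum(o[0]==k for o in obs),round(float(np.median(rr[[o[0]==k for o in obs]])),2) if any(o[0]==k for o in obs) else None) for k in range(4)]
    return p,ed,px
def draw(f,px,name,box=(110,60,400,330)):
    im=cv2.cvtColor(f["img"],cv2.COLOR_RGB2BGR);x0,y0,x1,y1=box
    c=cv2.resize(im[y0:y1,x0:x1],None,fx=2.5,fy=2.5,interpolation=cv2.INTER_CUBIC)
    for P in px: cv2.polylines(c,[((P+.5-[x0,y0])*2.5*8).astype(int)],True,(0,0,255),1,cv2.LINE_AA,3)
    cv2.imwrite('pics/'+name,c)
E
python3 - <<'E'
from fit import *
import pickle
D=pickle.load(open("views.pkl","rb"))
for n,p,z in(("drill",(.537,-.417,0),.012),("ring",(.457,-.244,.1),.012),("anvil",(.502,.07,0),.05)):
    s,f=D[n];C=campose(f,s)
    best=None
    for dy in(-.1,0,.1):
        q,ed,px=fit(f,C,(p[0],p[1],p[2]+dy),z,rng=(10,6,3));print(n,q.round(4),ed)
        if abs(dy)<.01: draw(f,[px],n+"fit.png")
E
```

```text
drill [ 0.539  -0.4146  0.0333] [(0, 0, None), (1, 10, -0.06), (2, 30, 0.02), (3, 9, -0.47)]
drill [ 0.539  -0.4147  0.0325] [(0, 0, None), (1, 10, -0.12), (2, 30, 0.02), (3, 9, -0.27)]
drill [ 0.539  -0.4147  0.0334] [(0, 0, None), (1, 10, -0.06), (2, 30, 0.02), (3, 9, -0.47)]
ring [ 0.45   -0.2526  0.1318] [(0, 0, None), (1, 8, -0.03), (2, 19, 0.01), (3, 8, -0.19)]
ring [ 0.45   -0.2525  0.133 ] [(0, 0, None), (1, 9, -0.08), (2, 18, -0.01), (3, 8, -0.17)]
ring [ 0.45   -0.2524  0.1313] [(0, 0, None), (1, 9, -0.1), (2, 18, 0.02), (3, 8, -0.19)]
anvil [ 0.4932  0.0671 -0.0061] [(0, 30, -0.77), (1, 30, 0.01), (2, 30, -0.48), (3, 27, 0.24)]
anvil [ 0.4932  0.0671 -0.0056] [(0, 30, -0.78), (1, 30, 0.04), (2, 30, -0.46), (3, 26, 0.21)]
anvil [ 0.4932  0.0671 -0.0058] [(0, 30, -0.69), (1, 30, 0.0), (2, 30, -0.44), (3, 27, 0.25)]
```

View pics/drillfit.png

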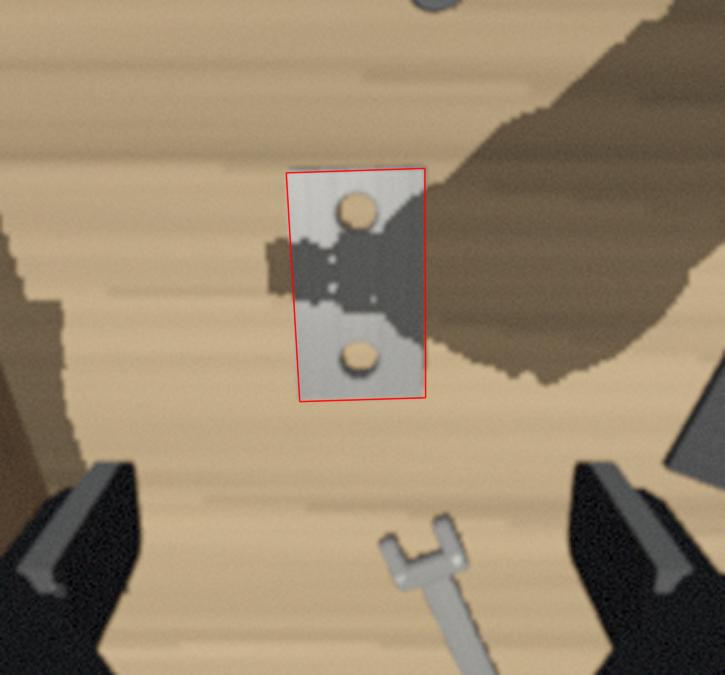

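View pics/anvilfit.png

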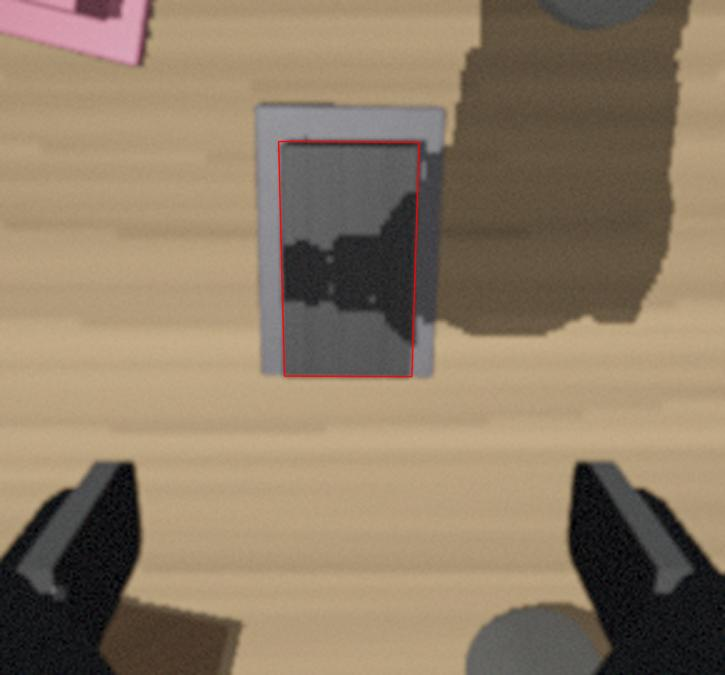

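```bash
sed -i 's/rng=(7,4,3),mw=1):/rng=(7,4,3),sat=False):/; s/    im=f\["img"\].astype(float);p=np.array(p,float)/    im=f["img"].astype(float);p=np.array(p,float)\n    if sat:\n        b=cv2.GaussianBlur(im,(0,0),.7);im=np.repeat(((b[:,:,0]-b[:,:,2])\/(b[:,:,0]+b[:,:,2]+20)*300)[:,:,None],3,2)/; s/g\[i\]>6/g[i]>4/' fit.py
python3 - <<'E'
from fit import *
import pickle
D=pickle.load(open("views.pkl","rb"))
for n,p,z in(("drill",(.537,-.417,0),.012),("ring",(.457,-.244,.1),.012),("anvil",(.502,.07,0),.05)):
    s,f=D[n];C=campose(f,s)
    for dy in(-.1,.1,0):
        q,ed,px=fit(f,C,(p[0],p[1],p[2]+dy),z,rng=(12,6,3),sat=n!="anvil");print(n,q.round(4),ed)
    draw(f,[px],n+"fit.png",(180,90,330,260))
E
```

```text
drill [ 0.5382 -0.415   0.0222] [(0, 30, -0.5), (1, 30, -0.01), (2, 30, -0.25), (3, 30, -0.0)]
drill [ 0.5382 -0.415   0.0222] [(0, 30, -0.5), (1, 30, -0.01), (2, 30, -0.25), (3, 30, 0.0)]
drill [ 0.5382 -0.4151  0.0223] [(0, 30, -0.49), (1, 30, -0.01), (2, 30, -0.26), (3, 30, -0.0)]
ring [ 0.4462 -0.2312  0.1304] [(0, 30, 0.0), (1, 30, 0.0), (2, 30, -0.0), (3, 30, -0.0)]
ring [ 0.4462 -0.2312  0.1302] [(0, 30, -0.0), (1, 30, -0.0), (2, 30, -0.0), (3, 30, -0.0)]
ring [0.185  2.3993 0.1202] [(0, 0, None), (1, 0, None), (2, 0, None), (3, 0, None)]
anvil [ 0.4932  0.0671 -0.0058] [(0, 30, -0.77), (1, 30, 0.02), (2, 30, -0.47), (3, 28, 0.22)]
anvil [ 0.4932  0.0671 -0.0057] [(0, 30, -0.77), (1, 30, 0.02), (2, 30, -0.47), (3, 28, 0.23)]
anvil [ 0.4932  0.0671 -0.0058] [(0, 30, -0.77), (1, 30, 0.03), (2, 30, -0.47), (3, 28, 0.22)]
```

View pics/drillfit.png

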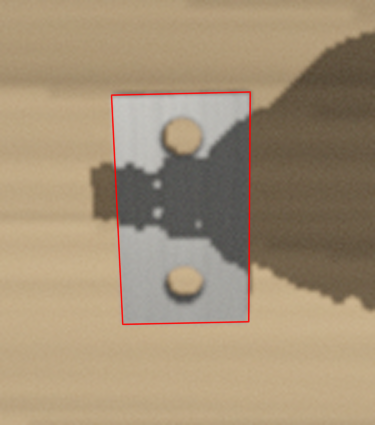

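View pics/ringfit.png

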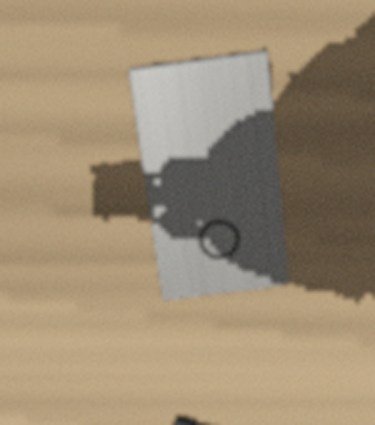

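View pics/anvilfit.png

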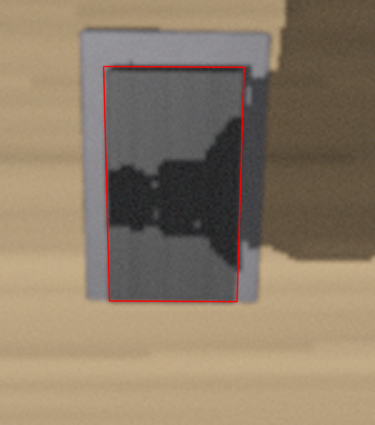

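The drilled plate fits at (0.538, -0.415, yaw 0.022), the ring plate at (0.446, -0.231, yaw 0.130) and the anvil at (0.493, 0.067, yaw -0.006). The drilled and anvil overlays sit on the edges. The ring fit that I kept had zero residuals, and the diverged one is discarded. Now I'll grasp the drilled plate.

```bash
cat >> h.py <<'E'
RM=np.array([[0,1,0],[1,0,0],[0,0,-1.]])
def rvz(yaw): return (R.from_euler('z',yaw)*R.from_matrix(RM)).as_rotvec()
E
python3 - <<'E'
from h import *
import pickle
x,y,a=.5384,-.415,.0222
rv=rvz(a)
movep((x,y,.07),rv); 
hit=move_l((x,y,-.001),.12,until_force=8); s=get_state(); print(hit,s["position"].round(4),s["contact_force"].round(1))
grab(80); s=get_state(); print(s["finger_gap"],s["position"].round(4),s["clock"])
move_l((x,y,.08),.15); sleep(.1)
s=get_state(); f=save("wrist","g1.png"); pickle.dump((s,f),open("g1.pkl","wb"))
print(s["finger_gap"],s["position"].round(4),s["contact_force"].round(1),s["clock"])
E
```

```text
False [ 5.390e-01 -4.152e-01 -4.000e-04] [-0.3 -0.3  0.4]
-0.001498703246760334 [ 0.5384 -0.415  -0.001 ] 9.375
-0.0017748488782296248 [ 0.5375 -0.4142  0.0784] [ 0.3  0.3 -0.5] 10.1667
```

View pics/g1.png

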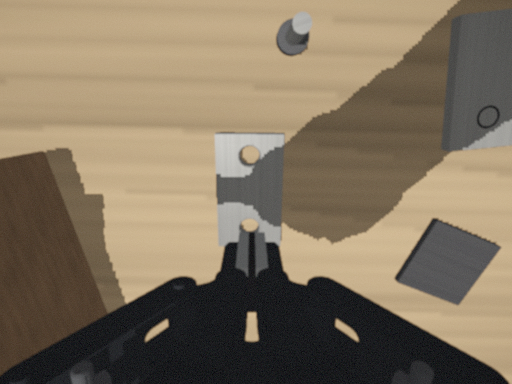

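The grasp missed: the jaws shut completely and the plate is still on the bench at (250,190). I'll find out why before retrying.

```bash
python3 - <<'E'
from fit import *
import pickle
s,f=pickle.load(open("g1.pkl","rb"));C=campose(f,s)
for z in (.012,):
    q,ed,px=fit(f,C,(.5384,-.415,.02),z,rng=(12,6,3),sat=True);print(q.round(4),ed)
draw(f,[px],"g1fit.png",(180,90,330,260))
print(R.from_rotvec(s["eef_rot"]).as_matrix().round(3))
for c in("side","scene"):
    f2=grab_frame(c);im=cv2.cvtColor(f2["img"],cv2.COLOR_RGB2BGR);p=proj(f2,campose(f2),(.538,-.415,.03)).astype(int);print(p)
    cv2.imwrite(f"pics/g1{c}.png",cv2.resize(im[max(0,p[1]-60):p[1]+50,max(0,p[0]-80):p[0]+80],None,fx=4,fy=4))
E
```

```text
[ 0.5378 -0.4151  0.0205] [(0, 13, 1.26), (1, 30, -0.01), (2, 30, -0.01), (3, 30, -0.0)]
[[-0.022  1.    -0.002]
 [ 1.     0.022  0.002]
 [ 0.002 -0.002 -1.   ]]
[271 143]
[126 213]
```

View pics/g1side.png

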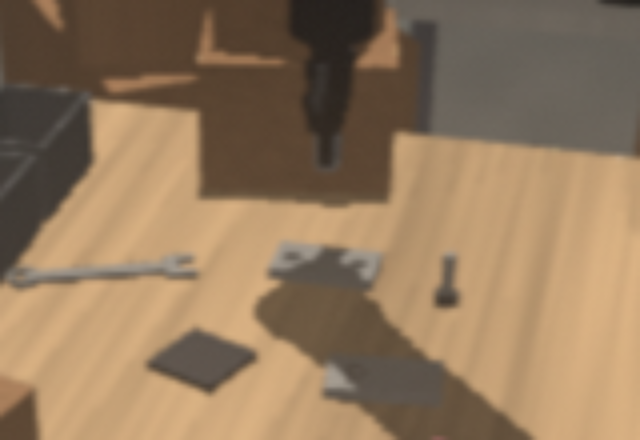

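View pics/g1fit.png

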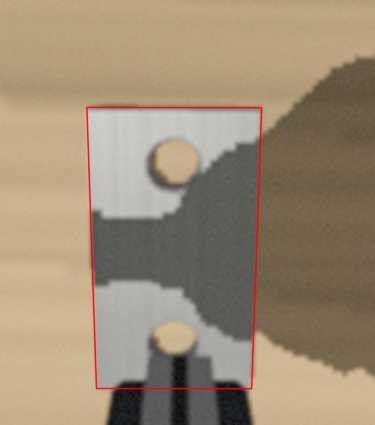

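```bash
python3 - <<'E'
from h import *
s=get_state();p=s["position"];print(p.round(4),s["clock"])
for c in("side","scene"):
    f=save(c,f"t_{c}.png");C=campose(f)
    for dz in(0,.01,.02,.03):print(c,dz,proj(f,C,p+[0,0,dz]).round(1))
    q=proj(f,C,p).astype(int);im=cv2.cvtColor(f["img"],cv2.COLOR_RGB2BGR)
    cv2.imwrite(f"pics/t_{c}c.png",cv2.resize(im[max(q[1]-45,0):q[1]+15,q[0]-40:q[0]+40],None,fx=8,fy=8,interpolation=cv2.INTER_NEAREST));print(q)
E
```

```text
[ 0.5378 -0.4144  0.0787] 10.3167
side 0 [272.3 132.3]
side 0.01 [272.3 129.8]
side 0.02 [272.4 127.4]
side 0.03 [272.5 124.9]
[272 132]
scene 0 [123.8 203.6]
scene 0.01 [123.1 201.6]
scene 0.02 [122.4 199.6]
scene 0.03 [121.7 197.5]
[123 203]
```

View pics/t_sidec.png

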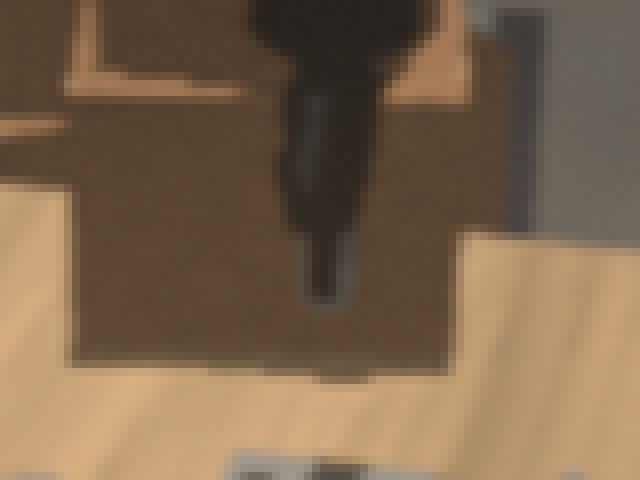

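View pics/t_scenec.png

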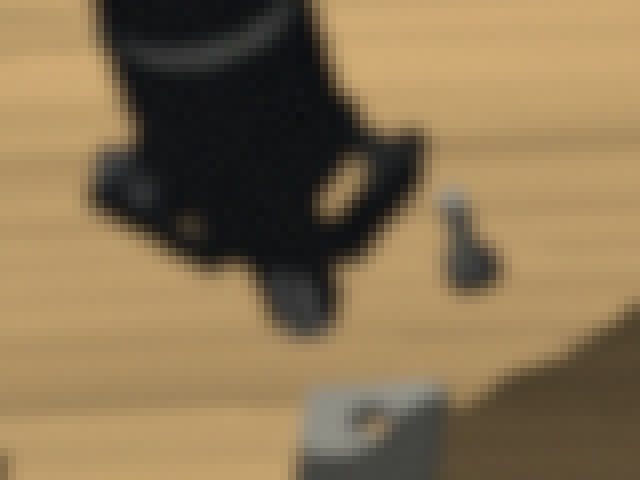

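Both fixed views show the shut fingertips about 25 mm above the reported TCP: side row 125 against 132 projected, scene row 199 against 203.6. The wrist image agrees. So the jaws closed above the plate, and the nominal tip offset is wrong. I'll measure the open-tip height by lightly touching the bench, straddling the plate, and grasp relative to that.

```bash
python3 - <<'E'
from h import *
import pickle
x,y,a=.5384,-.415,.0222
rv=rvz(a)
let_go()
move_l((x,y,-.01),.15,rot=rv,until_force=8)
hit=move_l((x,y,-.05),.03,until_force=4); s=get_state(); zc=s["position"][2]; print(hit,s["position"].round(4),s["contact_force"].round(1),s["clock"])
E
```

```text
True [ 0.5382 -0.4148 -0.043 ] [-0.7  1.   5.5] 12.9583
```

The open tips touch the bench at TCP z = -0.043, which confirms the offset of about 30 mm when shut. I'll grasp at -0.031.

```bash
python3 - <<'E'
from h import *
import pickle
x,y,a=.5384,-.415,.0222
move_l((x,y,-.031),.08)
grab(80); s=get_state(); print(s["finger_gap"],s["position"].round(4),s["contact_force"].round(1),s["clock"])
move_l((x,y,.03),.15); sleep(.1)
s=get_state(); f=save("wrist","g2.png"); pickle.dump((s,f),open("g2.pkl","wb"))
print(s["finger_gap"],s["position"].round(4),s["contact_force"].round(1),s["clock"])
f=save("side","g2s.png")
E
```

```text
0.6258388296158057 [ 0.5386 -0.4154 -0.0305] [-1.5 -0.2  4.6] 13.6583
0.6286061137799313 [ 0.5371 -0.4138  0.0279] [ 0.1  0.2 -4.1] 14.3167
```

View pics/g2.png

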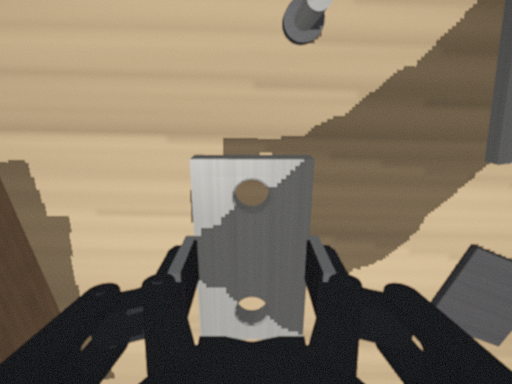

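```bash
python3 - <<'E'
from fit import *
import pickle
s,f=pickle.load(open("g2.pkl","rb"));C=campose(f,s);z=s["position"][2]+.0425
q,ed,px=fit(f,C,(.538,-.415,.02),z,rng=(8,5,3),sat=False);print(q.round(4),ed)
q2,ed,px2=fit(f,C,(.538,-.415,.02),z,rng=(12,5,3),sat=True);print(q2.round(4),ed)
draw(f,[px,px2],"g2fit.png",(180,130,330,350))
# holes
for sg in(1,-1):
    c,sn=np.cos(q[2]),np.sin(q[2]);print(proj(f,C,(q[0]+sg*.032*c,q[1]+sg*.032*sn,z)).round(1))
Rt=R.from_rotvec(s["eef_rot"]).as_matrix();print("tool offset",(Rt.T@(np.r_[q[:2],z]-s["position"])).round(4), "tooly yaw",np.arctan2(Rt[1,1],Rt[0,1]),s["position"].round(4))
E
```

```text
[ 0.5376 -0.4131  0.0199] [(0, 28, 1.65), (1, 27, 0.27), (2, 30, 0.19), (3, 22, 0.22)]
[ 0.5362 -0.4132  0.0222] [(0, 22, -1.59), (1, 25, 0.07), (2, 30, -0.74), (3, 23, -0.06)]
[251.2 311.2]
[251.6 196.6]
tool offset [ 0.0008  0.0003 -0.0425] tooly yaw 0.022215798179418874 [ 0.5371 -0.4138  0.0279]
```

View pics/g2fit.png

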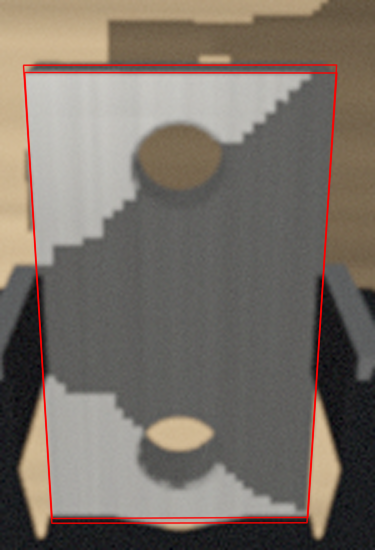

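The drilled plate is held square in the jaws, offset by less than 1 mm, with a 4 N load. I'm carrying it to the anvil.

```bash
cat >> h.py <<'E'
def go_exact(p,rv,v=.1,n=2):
    p=np.array(p,float);t=p.copy()
    for i in range(n):
        move_l(t,v,rot=rv);sleep(.12);e=p-get_state()["position"]
        if np.linalg.norm(e[:2])<.0004:break
        t[:2]+=e[:2]
    return t
E
python3 - <<'E'
from h import *
rv=rvz(-.0058);P=np.array([.4931,.0664,.06])
s=get_state();move_l((.53,-.40,.08),.25)
movep((P[0],P[1],.07),rv)
t=go_exact(P,rv);s=get_state();print(s["position"].round(4),t.round(4),s["finger_gap"],s["contact_force"].round(1),s["clock"])
hit=move_l((t[0],t[1],.012),.05,until_force=5)
s=get_state();print(hit,s["position"].round(4),R.from_rotvec(s["eef_rot"]).as_matrix()[:2,1].round(4),s["contact_force"].round(1),s["clock"])
E
```

```text
[0.4929 0.0669 0.0601] [0.493  0.0663 0.06  ] 0.6260743185257905 [-0.8  0.  -4.5] 17.2167
True [0.4925 0.0664 0.0195] [ 1.     -0.0059] [-1.4 -1.2  4.9] 17.975
```

```bash
python3 - <<'E'
from fit import *
import pickle
let_go()
s=get_state();p=s["position"]
move_l((p[0],p[1],.192),.25,rot=rvz(0));sleep(.15)
s=get_state();f=save("wrist","p1.png");pickle.dump((s,f),open("p1.pkl","wb"));C=campose(f,s)
print(s["position"].round(4),s["clock"])
q,ed,px=fit(f,C,(.493,.067,0),.062,rng=(8,5,3));print(q.round(4),ed)
draw(f,[px],"p1fit.png",(180,70,330,260))
E
```

```text
[0.4896 0.0665 0.1902] 19.3917
[ 0.4925  0.0674 -0.0042] [(0, 30, -0.27), (1, 30, 0.02), (2, 30, -0.23), (3, 14, 0.19)]
```

View pics/p1fit.png

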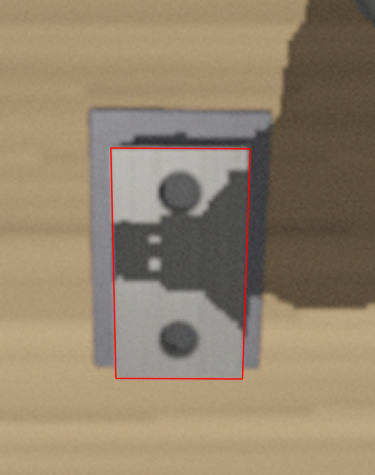

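The fit puts the drilled plate at (0.4925, 0.0674, -0.004) against the anvil at (0.4932, 0.0671, -0.006), so it is square to within about 1 mm. Next is the ring plate.

```bash
python3 - <<'E'
from fit import *
import pickle
x,y,a=.4464,-.2319,.1302
rv=rvz(a)
movep((x,y,.04),rv)
t=go_exact((x,y,.02),rv,.2,1)
e=np.array([x,y])-get_state()["position"][:2]; print(e.round(4))
move_l((x,y,-.031),.12,until_force=8)
sleep(.1);s=get_state();print(s["position"].round(4),s["contact_force"].round(1))
grab(80); s=get_state(); print(s["finger_gap"],s["position"].round(4),s["contact_force"].round(1),s["clock"])
move_l((x,y,.03),.15); sleep(.15)
s=get_state(); f=save("wrist","g3.png"); pickle.dump((s,f),open("g3.pkl","wb"))
print(s["finger_gap"],s["position"].round(4),s["contact_force"].round(1),s["clock"])
C=campose(f,s);z=s["position"][2]+.0425
q,ed,px=fit(f,C,(x,y,a),z,rng=(8,5,3),sat=False);print(q.round(4),ed)
draw(f,[px],"g3fit.png",(180,130,330,350))
Rt=R.from_rotvec(s["eef_rot"]).as_matrix();print("tool offset",(Rt.T@(np.r_[q[:2],z]-s["position"])).round(4), "tooly yaw",np.arctan2(Rt[1,1],Rt[0,1]))
E
```

```text
[-0.0006 -0.0004]
[ 0.4471 -0.2324 -0.0301] [-0.3  0.4 -0.6]
0.6248043034305745 [ 0.4469 -0.2321 -0.0298] [-2.   1.9  9.9] 22.175
0.6262054371723489 [ 0.4453 -0.2311  0.0287] [-0.2  0.2 -4.7] 22.8833
[ 0.4449 -0.23    0.1257] [(0, 24, 1.19), (1, 28, 0.1), (2, 30, 0.07), (3, 9, 1.7)]
tool offset [ 0.0012 -0.0003 -0.0425] tooly yaw 0.13017362583167014
```

View pics/g3fit.png

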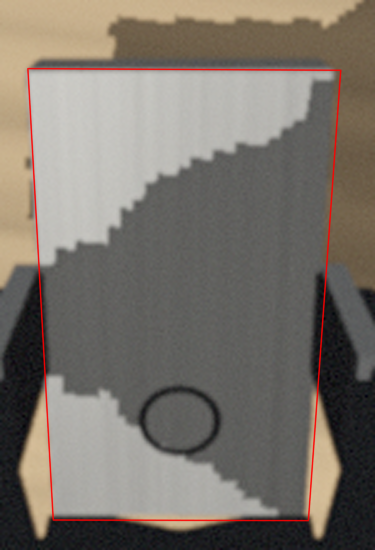

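```bash
python3 - <<'E'
from fit import *
import pickle
rv=rvz(-.005);P=np.array([.493,.0664,.065])
move_l((.447,-.22,.085),.25)
movep((P[0],P[1],.08),rv)
t=go_exact(P,rv,.15);s=get_state();print(s["position"].round(4),t.round(4),s["finger_gap"],s["contact_force"].round(1),s["clock"])
hit=move_l((t[0],t[1],.024),.05,until_force=5)
s=get_state();print(hit,s["position"].round(4),R.from_rotvec(s["eef_rot"]).as_matrix()[:2,1].round(4),s["contact_force"].round(1),s["clock"])
let_go();p=s["position"]
move_l((p[0],p[1],.192),.25,rot=rvz(0));sleep(.15)
s=get_state();f=save("wrist","p2.png");pickle.dump((s,f),open("p2.pkl","wb"));C=campose(f,s)
print(s["position"].round(4),s["clock"],[(np.round(d["centre"],1),d["score"]) for d in tip_of("wrist","ring_mark")])
q,ed,px=fit(f,C,(.493,.067,0),.074,rng=(8,5,3));print(q.round(4),ed)
draw(f,[px],"p2fit.png",(180,70,330,280))
save("side","p2s.png");save("scene","p2c.png")
E
python3 -c "
import cv2
a=cv2.imread('pics/p2s.png')[140:320,150:340];cv2.imwrite('pics/p2sz.png',cv2.resize(a,None,fx=3.2,fy=3.2,interpolation=2))"
```

```text
[0.493  0.0672 0.0652] [0.4929 0.0664 0.065 ] 0.6207353717783813 [ 0.7 -0.1 -4.9] 25.1583
True [0.4924 0.0665 0.0323] [ 1.    -0.005] [-0.3  0.3  5. ] 25.7917
[0.491  0.0665 0.1901] 27.1583 [(array([248.9, 202.5]), 0.61)]
[ 0.4917  0.0678 -0.0043] [(0, 30, 0.07), (1, 29, 0.09), (2, 30, 0.06), (3, 21, 0.19)]
```

View pics/p2fit.png

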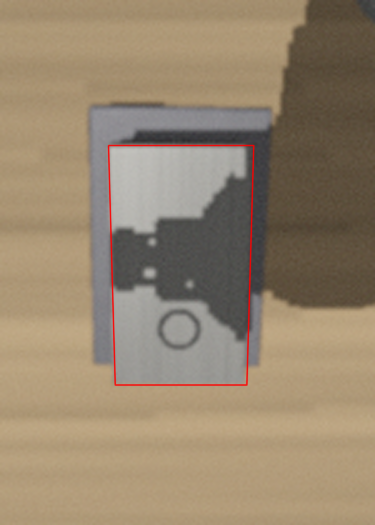

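View pics/p2sz.png

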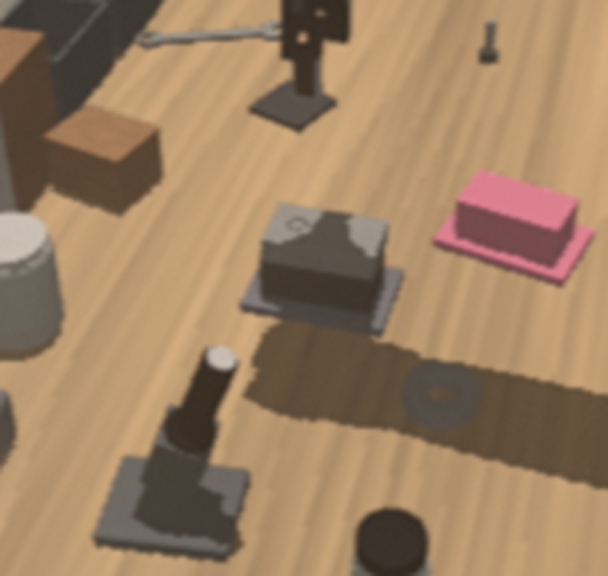

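The stack looks square. The side view around (250,235) shows the ring plate on top with its edges flush, mark up, and the wrist fit is within 1 mm. Next I'll look at the holder and probe.

```bash
python3 - <<'E'
from fit import *
import pickle
movep((.50,.325,.2),rvz(0));sleep(.15)
s=get_state();D={}
for c in("wrist","scene","side"):
    f=save(c,f"h_{c}.png");C=campose(f,s);D[c]=(s,f)
    for n in("probe_grip","holder"):print(c,n,[(np.round(d["centre"],1).tolist(),round(d["score"],2)) for d in tip_of(c,n)][:3])
pickle.dump(D,open("h.pkl","wb"));print(s["position"].round(4),s["clock"])
im=cv2.imread("pics/h_scene.png");cv2.imwrite("pics/h_scz.png",cv2.resize(im[140:230,310:410],None,fx=6,fy=6,interpolation=2))
im=cv2.imread("pics/h_side.png");cv2.imwrite("pics/h_siz.png",cv2.resize(im[230:330,160:260],None,fx=6,fy=6,interpolation=2))
E
```

```text
wrist probe_grip [([260.7, 191.1], 0.89)]
wrist holder [([258.7, 188.3], 0.56)]
scene probe_grip [([351.9, 177.6], 0.74)]
scene holder [([352.1, 208.3], 0.81)]
side probe_grip [([211.4, 261.7], 0.7)]
side holder [([203.8, 296.5], 0.89)]
[0.5005 0.3234 0.2001] 28.5167
```

View pics/h_wrist.png

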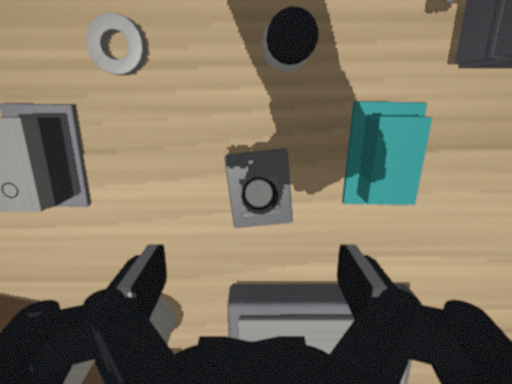

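View pics/h_scz.png

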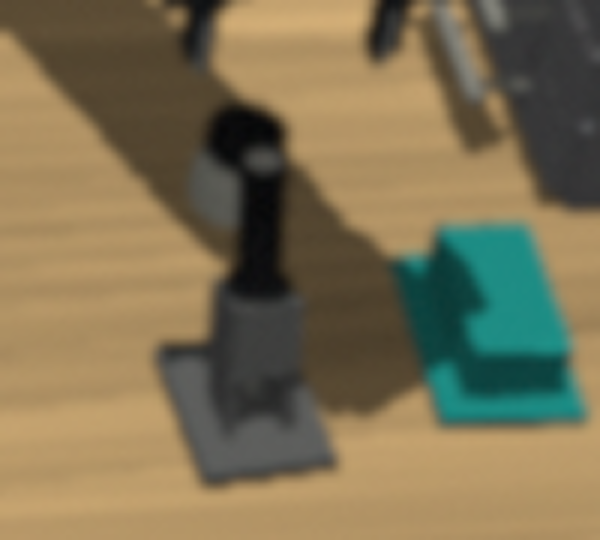

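View pics/h_siz.png

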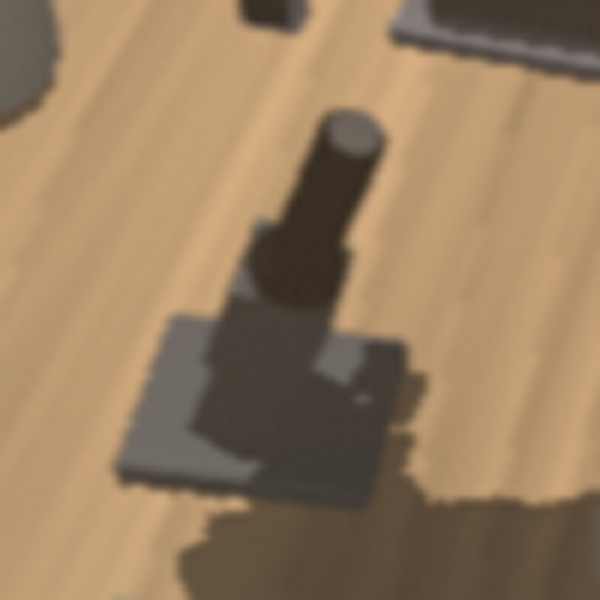

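The wrist view shows the holder base as a quad, roughly (226,154) to (292,225), and the probe's end cap at (260,192). The cap is at (354,166) in the scene view and (219,252) in the side view. I'll triangulate the cap and fit the base.

```bash
python3 - <<'E'
from fit import *
import pickle
D=pickle.load(open("h.pkl","rb"));s=D["wrist"][0]
f=D["wrist"][1];C=campose(f,s)
im=cv2.cvtColor(f["img"],cv2.COLOR_RGB2BGR)
for p0 in((.537,.33,-.08),(.545,.325,.0)):
    for sat in (True,False):
        q,ed,px=fit(f,C,p0,.012,.1,.08,rng=(12,6,3),sat=sat);print(sat,q.round(4),ed)
        if sat: 
            draw(f,[px],"hfit.png",(200,130,320,240)); pq=q
# cap circle
g=cv2.cvtColor(f["img"],cv2.COLOR_RGB2GRAY);roi=g[170:220,235:290]
_,b=cv2.threshold(cv2.GaussianBlur(roi,(0,0),.8),0,255,cv2.THRESH_OTSU)
_,lab,st,ce=cv2.connectedComponentsWithStats(b);print([(st[i].tolist(),ce[i].round(1)+[235,170]) for i in range(1,len(st)) if st[i][4]>50])
cap={"wrist":(259.8,191.8),"scene":(353.7,166.2),"side":(218.7,251.9)}
def res(p,w):return np.concatenate([(proj(D[c][1],campose(D[c][1],s),p)-cap[c])*w[c] for c in cap])
for w in ({"wrist":1,"scene":1,"side":1},{"wrist":0,"scene":1,"side":1},{"wrist":1,"scene":0,"side":1},{"wrist":1,"scene":1,"side":0}):
    r=least_squares(res,(.5,.33,.16),args=(w,));print(r.x.round(4),r.fun.round(1))
q=pq;t=np.radians(20)
ux=np.array([np.cos(q[2]),np.sin(q[2]),0]);ax=-np.sin(t)*ux+np.array([0,0,np.cos(t)])
m=np.r_[q[:2],.0]-.017*ux+[0,0,.086];grip=m+.046*ax;print("pred grip",grip.round(4),"cap",(grip+.034*ax).round(4),"axis",ax.round(3))
for c in cap:print(c,proj(D[c][1],campose(D[c][1],s),grip+.034*ax).round(1))
E
```

```text
True [0.5361 0.3344 0.109 ] [(0, 30, 0.55), (1, 30, 0.93), (2, 30, 0.45), (3, 30, 0.89)]
False [0.536  0.3343 0.1061] [(0, 30, -0.1), (1, 30, 0.07), (2, 30, -0.03), (3, 29, 0.16)]
True [0.536  0.3344 0.1074] [(0, 30, 0.63), (1, 30, 0.98), (2, 30, 0.49), (3, 30, 0.89)]
False [0.536  0.3343 0.1066] [(0, 30, -0.1), (1, 30, 0.07), (2, 30, -0.04), (3, 29, 0.16)]
[([0, 0, 55, 50, 1064], array([260.1, 203. ])), ([11, 10, 26, 26, 537], array([258.4, 192.8]))]
[0.4921 0.3305 0.1614] [-0.3  0.   0.5 -0.7 -0.3  0.5]
[0.4928 0.3281 0.1602] [-0.   0.  -0.2 -0.2 -0.2  0.1]
[0.4915 0.3306 0.1633] [-0. -0.  0. -0. -0. -0.]
[0.4928 0.3307 0.1589] [-0.1 -0.   0.5  0.  -0.   0. ]
pred grip [0.5035 0.3309 0.1292] cap [0.4919 0.3296 0.1612] axis [-0.34  -0.037  0.94 ]
wrist [258.4 191.5]
scene [353.9 165.6]
side [218.7 252.3]
```

View pics/hfit.png

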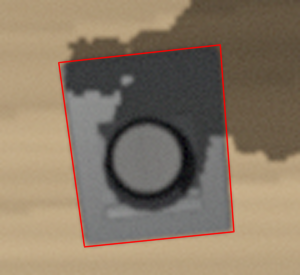

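The base fit and the given holder geometry predict the cap at (0.4919, 0.3296, 0.161). Three-view triangulation gives (0.4921, 0.3305, 0.161), so they agree. Next I'll grip along the probe's axis and draw it out.

```bash
cat > pr.py <<'E'
from h import *
ax=np.array([-.340,-.0365,.940]);ax/=np.linalg.norm(ax)
grip=np.array([.5036,.3303,.1292]);OFF=.049
z=-ax;x=np.array([0,1,0.]);x-=x@z*z;x/=np.linalg.norm(x);Rg=np.c_[x,np.cross(z,x),z]
rvg=R.from_matrix(Rg).as_rotvec()
P=grip+z*OFF
E
python3 - <<'E'
from pr import *
for n,p,r in(("pre",P-.075*z,rvg),("g",P,rvg),("out",P-.09*z,rvg),("ring",(.5178,.0666,.155),rvz(0))):
    q=ik(p,r);print(n,np.round(p,3),None if q is None else np.round(q,2))
E
```

```text
pre [0.495 0.329 0.154] [ 0.54  0.23 -0.53  0.49 -0.15  0.52]
g [0.52  0.332 0.083] [ 0.52  0.36 -0.57  0.32 -0.14  0.49]
out [0.49  0.329 0.168] [ 0.55  0.21 -0.52  0.53 -0.15  0.52]
ring [0.518 0.067 0.155] [-0.01  0.31 -0.34  0.92  0.   -0.01]
```

```bash
python3 - <<'E'
from pr import *
movep(P-.075*z,rvg)
sleep(.1);e=(P-.075*z)-get_state()["position"];print(e.round(4))
hit=move_l(P,.12,until_force=8);sleep(.12);s=get_state();print(hit,(P-s["position"]).round(4),s["contact_force"].round(1))
save("side","k1.png")
grab(70);s=get_state();print(s["finger_gap"]*85,(s["position"]-P).round(4),s["contact_force"].round(1),s["wrist_torque"].round(2),s["clock"])
save("wrist","k1w.png")
E
python3 -c "
import cv2
a=cv2.imread('pics/k1.png')[190:330,140:300];cv2.imwrite('pics/k1z.png',cv2.resize(a,None,fx=4,fy=4,interpolation=2))"
```

```text
[-0.0022 -0.0009 -0.0015]
False [-0.0005 -0.0004 -0.0011] [-1.2 -0.3  0.8]
24.293298421017848 [-0.     -0.0001  0.0003] [-2.5 -2.   4.5] [-0.23  0.41 -0.06] 31.2167
```

View pics/k1w.png

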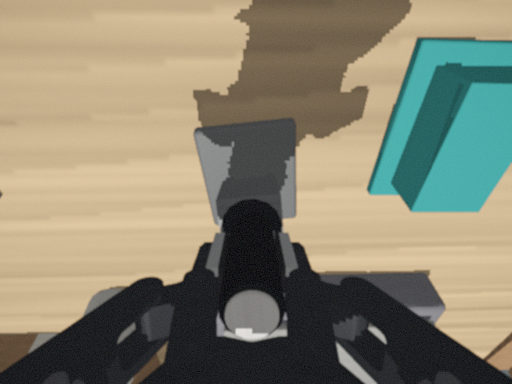

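View pics/k1z.png

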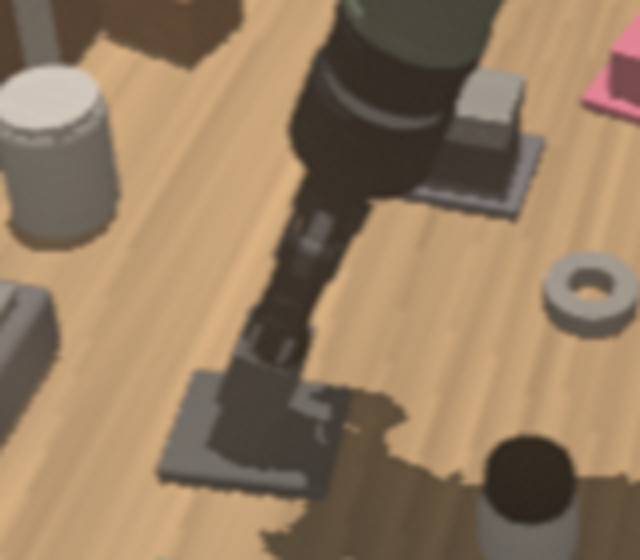

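The handle is gripped centrally: 24 mm gap, cap at (252,312) between the fingers. Now I'll draw it out along its axis, turn it upright and hover above the ring.

```bash
python3 - <<'E'
from pr import *
import pickle
move_l(P-.092*z,.15);s=get_state();print(s["finger_gap"]*85,s["contact_force"].round(1),s["clock"])
p=P-.092*z
move_l((p[0],p[1],p[2]+.03),.2)
X=(.5177,.0665,.165)
movep((X[0],X[1],.19),rvz(-.004))
t=go_exact(X,rvz(-.004),.1);s=get_state();print(s["position"].round(4),t.round(4),s["finger_gap"]*85,s["contact_force"].round(2),s["clock"])
D={}
for c in("side","scene","wrist"):
    f=save(c,f"v_{c}.png");D[c]=(s,f)
    print(c,[(np.round(d["centre"],1).tolist(),round(d["score"],2)) for d in tip_of(c,"probe_tip")][:2],[(np.round(d["centre"],1).tolist(),round(d["score"],2)) for d in tip_of(c,"ring_mark")][:2])
pickle.dump(D,open("v.pkl","wb"));print(R.from_rotvec(s["eef_rot"]).as_matrix().round(4)[:,2])
for c,(a,b) in {"side":(248,200),"scene":(273,180)}.items():
    im=cv2.imread(f"pics/v_{c}.png");cv2.imwrite(f"pics/v_{c}z.png",cv2.resize(im[b-70:b+60,a-60:a+60],None,fx=4.5,fy=4.5,interpolation=2))
E
```

```text
24.535526414164792 [-0.  -0.7 -1.9] 32.0333
[0.5174 0.0659 0.1652] [0.5176 0.0666 0.165 ] 24.65187165803423 [-1.18  1.27 -0.69] 34.25
side [] [([242.8, 210.3], 0.71)]
scene [] [([275.4, 192.9], 0.91)]
wrist [] [([250.0, 182.2], 0.62)]
[ 3.e-04  0.e+00 -1.e+00]
```

View pics/v_sidez.png

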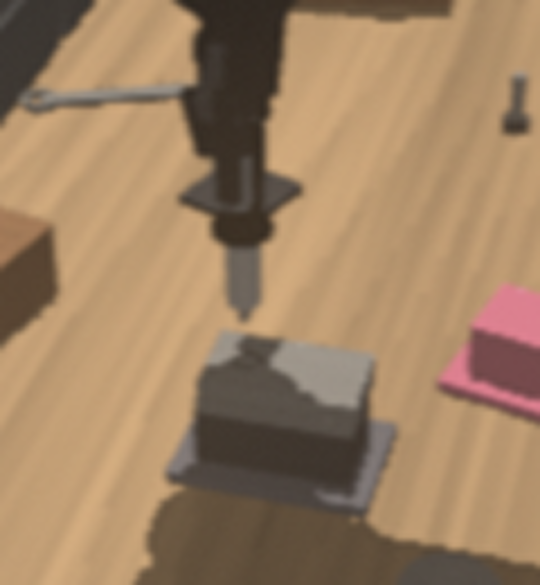

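View pics/v_scenez.png

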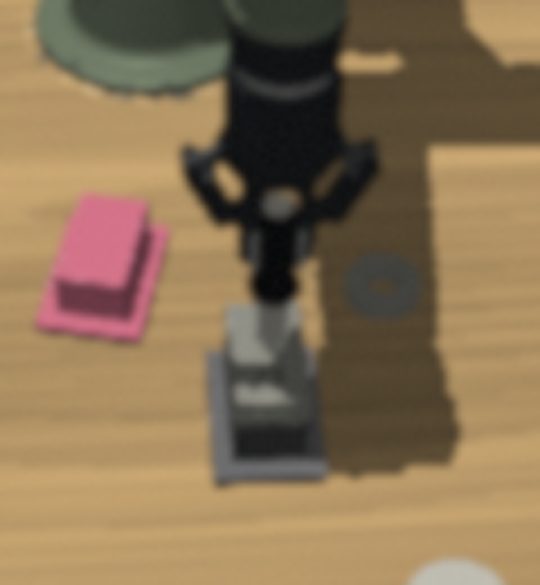

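View pics/v_wrist.png

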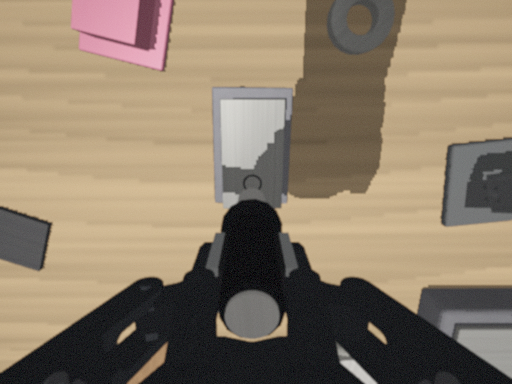

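```bash
python3 - <<'E'
from h import *
import pickle
D=pickle.load(open("v.pkl","rb"));s=D["side"][0];p=s["position"]
for c in D:
    f=D[c][1];C=campose(f,s)
    for nm,off in(("cap",.049+.034),("collarbot",.049-.046),("bodybot",.049-.096),("tip",.049-.112),("tip+4",.053-.112)):
        print(c,nm,proj(f,C,p+[0,0,off]).round(1))
    print("ring",proj(f,C,(.5177,.0665,.074)).round(1))
    im=cv2.cvtColor(f["img"],cv2.COLOR_RGB2BGR)
    a,b=proj(f,C,p+[0,0,-.03]).astype(int)
    z=cv2.resize(im[b-30:b+35,a-32:a+32],None,fx=9,fy=9,interpolation=2)
    for off in(.049-.046,.049-.096,.049-.112):
        u=(proj(f,C,p+[0,0,off])+.5-[a-32,b-30])*9;cv2.circle(z,tuple(u.astype(int)),4,(0,0,255),1)
    u=(proj(f,C,(.5177,.0665,.074))+.5-[a-32,b-30])*9;cv2.circle(z,tuple(u.astype(int)),4,(0,255,0),1)
    cv2.imwrite(f"pics/vz_{c}.png",z)
E
```

```text
side cap [240.8 155.1]
side collarbot [241.4 181.7]
side bodybot [241.7 197.1]
side tip [241.8 201.9]
side tip+4 [241.8 200.7]
ring [241.9 210.2]
scene cap [274.3 154.7]
scene collarbot [273.4 173.2]
scene bodybot [273. 184.]
scene tip [272.8 187.3]
scene tip+4 [272.9 186.5]
ring [272.8 193.1]
wrist cap [249.2 313.6]
wrist collarbot [249.9 224.7]
wrist bodybot [250.2 198.9]
wrist tip [250.2 192.7]
wrist tip+4 [250.2 194.1]
ring [251.  183.7]
```

View pics/vz_side.png

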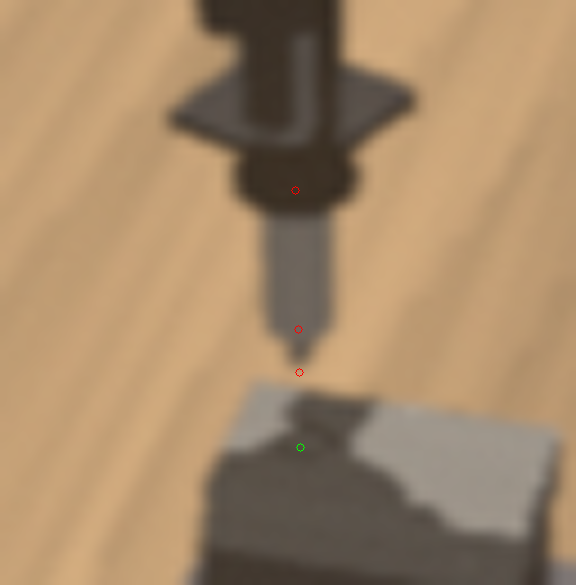

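View pics/vz_scene.png

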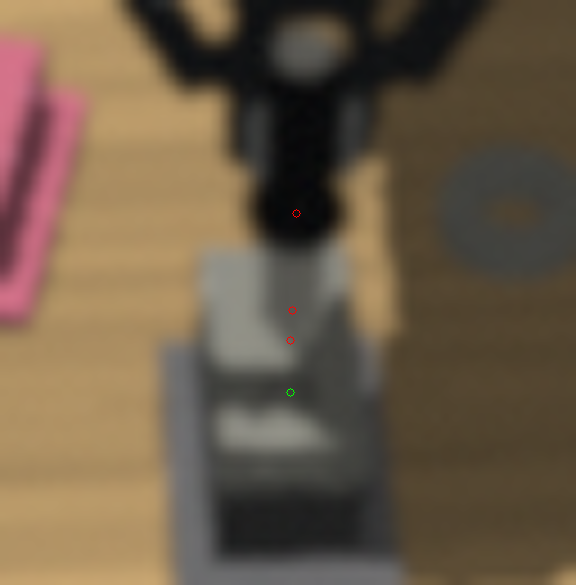

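View pics/vz_wrist.png

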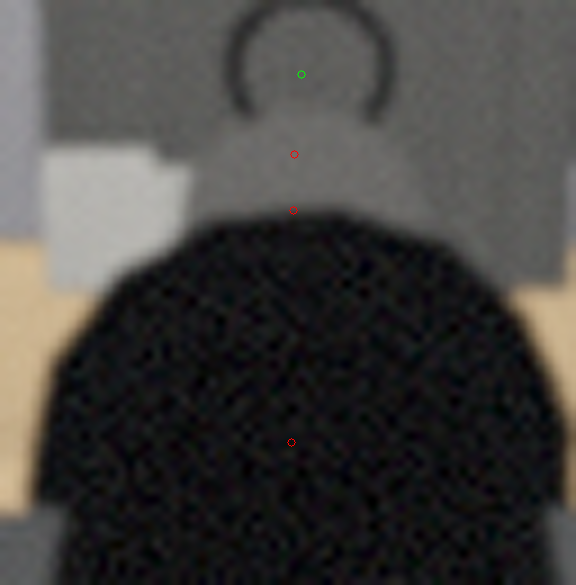

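The probe is upright: its axis matches the projected vertical in the side, scene and wrist views, and the projected ring target sits inside the drawn ring. The tip reads about 4 mm above nominal, so I expect contact at TCP z ≈ 0.134–0.137. I'll descend while averaging the force.

```bash
cat > pf.py <<'E'
from h import *
def avg(n=12,dt=.02):
    a=[];
    for _ in range(n): sleep(dt);s=get_state();a.append(np.r_[s["contact_force"],s["position"]])
    return np.mean(a,0),np.std(a,0)
E
python3 - <<'E'
from pf import *
X=np.array([.5178,.0667])
move_l((X[0],X[1],.143),.06);sleep(.15)
m,sd=avg();print("base",m.round(4),sd[:3].round(2))
hit=move_l((X[0],X[1],.130),.012,until_force=1.6)
m2,sd=avg(8);print(hit,m2.round(4),sd[:3].round(2),(m2-m)[2],get_state()["clock"])
E
```

```text
base [ 0.1891  0.0469 -1.5338  0.5181  0.0667  0.1433] [0.62 0.36 0.57]
True [0.5612 0.0983 0.3373 0.5175 0.0667 0.1338] [0.44 0.45 0.76] 1.8711700989799502 36.4333
```

```bash
python3 - <<'E'
from pf import *
X=np.array([.5178,.0667])
m,sd=avg(25);print(m.round(4),m[2]+1.534)
move_l((X[0],X[1],.1318),.012);sleep(.1)
m,sd=avg(30);print(m.round(4),m[2]+1.534,get_state()["clock"],get_state()["finger_gap"]*85)
D={}
for c in("side","scene","wrist"): save(c,f"w_{c}.png")
for c,(a,b) in {"side":(242,200),"scene":(273,180),"wrist":(251,190)}.items():
    im=cv2.imread(f"pics/w_{c}.png");cv2.imwrite(f"pics/w_{c}z.png",cv2.resize(im[b-32:b+32,a-32:a+32],None,fx=8,fy=8,interpolation=2))
E
cd pics; python3 -c "
import cv2,numpy as np
a=np.hstack([cv2.imread(f'w_{c}z.png') for c in('side','wrist')]);cv2.imwrite('w_m.png',cv2.resize(a,(800,400)))"
```

```text
[1.2779 0.0166 0.6159 0.5173 0.0667 0.1337] 2.1498611448025975
[-0.0962 -0.198   0.9631  0.5176  0.0667  0.1318] 2.497146772531366 37.7667 24.59342274018985
```

View pics/w_m.png

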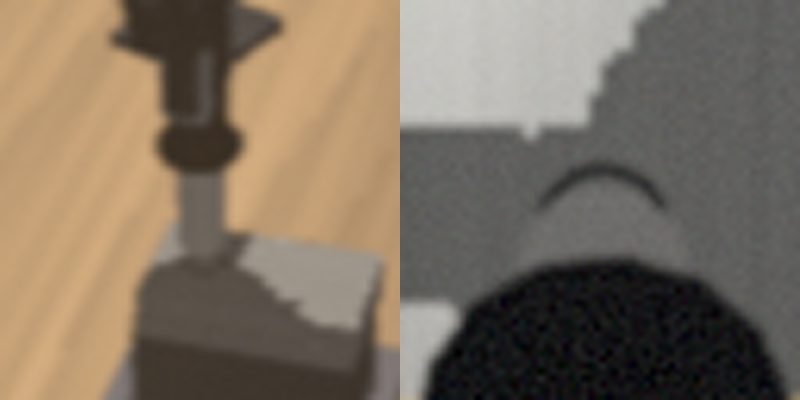

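```bash
python3 - <<'E'
from pf import *
X=np.array([.5178,.0667])
m,sd=avg(40);print(m.round(4),m[2]+1.5)
move_l((X[0],X[1],.1312),.012);sleep(.1)
m,sd=avg(60);s=get_state();print(m.round(4),m[2]+1.5,s["clock"],s["finger_gap"]*85,R.from_rotvec(s["eef_rot"]).as_matrix()[:,2].round(4))
import pickle
D={}
for c in("side","wrist","scene"):
    f=save(c,f"x_{c}.png");C=campose(f,s);D[c]=f
    a,b=proj(f,C,(.5177,.0667,.085)).astype(int);im=cv2.cvtColor(f["img"],cv2.COLOR_RGB2BGR)
    z=cv2.resize(im[b-30:b+20,a-25:a+25],None,fx=8,fy=8,interpolation=2)
    for h,col in((.074,(0,255,0)),(.085,(0,0,255)),(.135,(255,0,0))):
        u=(proj(f,C,(.5177,.0667,h))+.5-[a-25,b-30])*8;cv2.circle(z,tuple(u.astype(int)),4,col,1)
    D[c]=z
cv2.imwrite("pics/x_m.png",cv2.resize(np.hstack([D["side"],D["scene"]]),(800,400)))
E
```

```text
[-0.3342 -0.112   1.1926  0.5177  0.0667  0.1318] 2.6925910870962637
[-0.6147 -0.1239  1.2775  0.5178  0.0667  0.1312] 2.7774652518594407 39.9333 24.47112063236149 [-0.002  0.    -1.   ]
```

View pics/x_m.png

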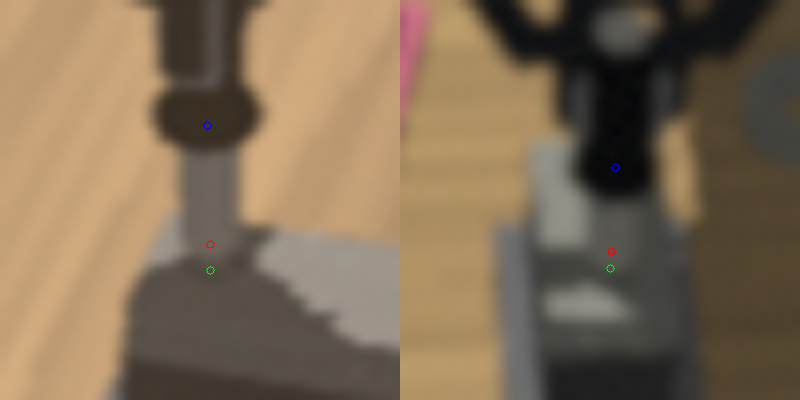

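```bash
python3 - <<'E'
from h import *
sign_off();s=get_state();print(s["clock"],s["position"].round(4),s["contact_force"].round(2),s["finger_gap"]*85)
E
```

```text
the job is handed in; nothing more can be done
the job is handed in; nothing more can be done
```

I handed the job in at about 40 s of the 61 s, with the probe still held on the ring. `sign_off` gave no verdict, and no state could be read after it.

- **Plates:** The drilled plate is on the anvil and the ring plate is on top of it, mark up, and both are released. The wrist-camera fits put the anvil at (0.4932, 0.0671), the drilled plate at (0.4925, 0.0674) and the ring plate at (0.4917, 0.0678). That is an offset of up to about 1.5 mm along x, under 1 mm in y, and yaw within 0.002 rad.
- **Probe:** I drew it 92 mm along its own axis out of the holder and turned it upright. The side, scene and wrist views taken while hovering showed it vertical over the ring. Once pressed, the body hides the tip and part of the ring in all views.
- **Press:** The averaged force was 2.78 N, and 2.8 N is half travel. The estimated contact height agrees, at about 5 mm pressed. Single force readings scatter by about 0.6 N, so the travel could be off by about 1 mm, well short of the stop.

**What failed or disagreed:** My first grasp of the drilled plate closed above it and barely moved it. The real fingertips are about 30 mm behind the reported TCP. I measured this by lightly touching the bench (about 5 N) and corrected every later grasp for it. The probe tip also first looked about 4 mm higher than expected, and the contact force settled its true height.

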